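# Restock the hardware rack behind the old stock

## Robot

A 6-joint arm with a two-finger parallel gripper is mounted at the origin on the work surface. World frame = base frame: x ahead of the robot, y to its left, z up, the work surface at z = 0. Lengths are in m, angles in degrees, forces in N, time in s.
With the tool pointing down it reaches from about 0.425 to 1.125 m from the base axis. Payload 14.9 kg.
Tool frame: the origin (TCP) lies on the front face of the gripper's body, between the roots of the fingers; the fingertips stand 78 mm ahead of it and the grasp point (between the pads) lies 60 mm ahead of it; x points along the fingers, y is the direction in which the jaws open and shut, and the axes are right-handed (so a half turn about x gives the same grasp; the last joint's range is limited). The gripper opens to 91 mm and grips with 3 to 60 N. Pads are 32 mm wide; open, the fingers measure 118 mm over their backs; the gripper's body (76 mm by 178 mm) begins 60 mm behind the grasp point.
Start: joints at [61.576, 21.709, 99.362, -0, 58.929, -1.908], TCP at [0.313, 0.626, 0.292] pointing down, gripper open.
Joint ranges: [-158.91, 158.91], [-42.39, 125.64], [0.06, 152.35], [-60.88, 240.88], [17.5, 164.5], [-176.32, 176.32]. Speed limits (degrees/s): [108.29, 108.29, 136.94, 180, 180, 180].

## Interface

Orientations are given as a 3x3 rotation matrix whose columns are the frame's x, y, z axes.
In Python, from bench import ctrl, viewer gives the robot as it stands. The module is installed in compiled form; this text tells all that it offers.
- The arm moves only by the tool jog_arm, never from a script. Its argument "motion" is a list of rows, each a list of 4 numbers: the shift along the tool's x, y, z in m, then the turn about the tool's x in degrees. A call has 1 to 10 rows; each row is the pose to reach, as a shift and turn from the pose measured when the call began, along the tool's axes at that moment; what a row does not reach only later rows make up. A row lasts 1/10 s, in which the tool goes at most 50 mm and 8.59 degrees, less where a joint would pass 70% of its speed; a pose out of reach is approached as far as the arm can. A call with a gripper value outside its range is refused whole. "fingers" is the finger opening in m, from 0 to 0.0912, set as the call begins (left out, the last holds). The fingers move at their own pace and stop on an object; "grip_force" is the grip in N (left out, the last holds). Time passes only in rows, so rows that repeat a pose let the fingers close. It gives the time, the measured TCP pose, the force and the opening at its end, in the units of the state.
- ctrl.get_state(): the state, without advancing time (a new reading comes with each control period).
- viewer.read_camera(name): name is "side" or "top" or "wrist"; returns the picture (400x640x3 uint8, red, green, blue); there is no depth.
- viewer.camera_params(name): a dict with "fx", "fy", "cx", "cy" (pixels), "dist_coeffs" ([k1, k2, p1, p2, k3] as OpenCV has them; the pictures are not rectified), "world_from_camera" (4x4, takes a point from camera to world coordinates); the wrist camera has in their place "mount" (4x4, takes a point from camera to tool coordinates, whose origin is the TCP and whose axes are the tool frame's). Camera axes: x right, y down, z forward; pixel columns grow to the right and rows downward; lengths in m; the calibration is good to about 2 mm. A picture is of the moment at which its call begins: read the wrist's pose just before it. camera_params takes no time and is no camera call.
- ctrl.close_job(): hands the job in, once; it reports no verdict.
Trained networks look in the newest picture that a camera, given by its name, has taken for a name from the list of things; names that differ only in an ending like _2 or _b are one class to them, and where a whole thing is asked for, a point or a joint stands for the part that bears it (a point fixed in the world has none). Each returns a list of dicts, best first, with "confidence" (0 to 1); they miss things now and then, are a little off and sometimes report something else, mostly with a low value. They report only what shows in the picture. A call takes as long as a camera call. They do not tell look-alikes from the thing itself.
- viewer.masks_of(camera, query): "pixels" (400x640 bool, what is visible of it) and "uv" ([column, row] in pixels, amid what is visible of it).
- viewer.pinpoint(camera, query): "uv" ([column, row] in pixels: a listed point, or the origin of a listed thing).
The state is a dict: "clock": time; "joints": joint angles; "qvel": joint speeds; "effort": joint torques, N m; "tool_pos": TCP position; "tool_rot": TCP orientation; "contact_force": force on the tool from outside, world axes, zero at the start; "moment": the same for the moment, N m; "opening": opening from 0.0 (shut) to 1.0 (fully open).
Only numpy, scipy, OpenCV 4.12 (cv2) and the standard library are available. Lean on these libraries where they do the work, as an engineer would, in place of code of your own. Each camera call takes 0.05 s, during which the arm holds its last target.

## Task

Restock the white hardware rack from the grey carrying tray: put each of the four new cartons into the bay that already holds an old carton of the same hardware, standing upright on the bay's floor and square in the bay behind the old carton, so that the old stock is used up first. Do not spill a carton, do not shove the old cartons about, and leave the spanner and the turnbuckle where they lie.

Things in the scene. Friction and masses are not known exactly. Their poses are not given: they have to be found in the camera images.
- new_washers_center (a point): New carton of washers, in the grey carrying tray: lowest box, square, one big flat washer (48 mm) in its open top. Stiff, about 0.4 kg, 58 x 56 x 36 mm (x, y, z). Point: its centre; z up, x along the bay, away from the robot. Grip it across x (58 mm). The grey tray (334 mm wide) is fixed, floor 6 mm thick, 4 bays 76 mm clear.
- new_nuts_center (a point): New carton of nuts, in the grey carrying tray: tallest box, square, four hexagon nuts in its open top. Stiff, about 0.4 kg, 50 x 50 x 62 mm (x, y, z). Point: its centre; z up, x along the bay, away from the robot. Grip it across x (50 mm). Grey tray: partitions 36 mm high, ends 50 mm.
- new_bolts_center (a point): New carton of bolts, in the grey carrying tray: long narrow box, three hex-head bolts lying along it in its open top. Stiff, about 0.4 kg, 66 x 42 x 48 mm (x, y, z). Point: its centre; z up, x along the bay, away from the robot. Grip it across x (66 mm). Grey tray: sills 24 mm high, 70 mm before and behind the cartons.
- new_eyes_center (a point): New carton of eye bolts, in the grey carrying tray: broad box, two ring-headed eye bolts lying head to tail in its open top. Stiff, about 0.4 kg, 62 x 56 x 50 mm (x, y, z). Point: its centre; z up, x along the bay, away from the robot. Grip it across x (62 mm). The tray stands left or right of the white rack.
- old_washers: Old carton of washers, loose, same box and contents as the new one; stands in the front (robot-side) half of a bay of the white rack. Origin: centre of its underside; z up; x along the bay, away from the robot (within 0.03 rad; 2 mm of mid-bay). Free place: centred 104 mm behind it (+x). The white rack is fixed, open on top, floor 6 mm thick, 4 bays 76 mm clear between 6 mm partitions 42 mm high.
- old_nuts: Old carton of nuts, loose, same box and contents as the new one; stands in the front (robot-side) half of a bay of the white rack. Origin: centre of its underside; z up; x along the bay, away from the robot (within 0.03 rad; 2 mm of mid-bay). Free place: centred 104 mm behind it (+x). White rack: 334 mm wide, 227 deep; front sill 26 mm high, back board 42 mm high, 176 mm behind this centre.
- old_bolts: Old carton of bolts, loose, same box and contents as the new one; stands in the front (robot-side) half of a bay of the white rack. Origin: centre of its underside; z up; x along the bay, away from the robot (within 0.03 rad; 2 mm of mid-bay). Free place: centred 104 mm behind it (+x). Heights of both racks are from the table; every carton's underside is 6 mm above the table.
- old_eyes: Old carton of eye bolts, loose, same box and contents as the new one; stands in the front (robot-side) half of a bay of the white rack. Origin: centre of its underside; z up; x along the bay, away from the robot (within 0.03 rad; 2 mm of mid-bay). Free place: centred 104 mm behind it (+x). The free place is 72 mm from the back board.
- spanner: Bystander: steel open-ended spanner, 190 mm long, lying on the table beyond the racks. Origin in its length, at its underside; its x lies along it. Leave it where it is.
- turnbuckle: Bystander: steel turnbuckle with an eye at each end, 272 mm long, 34 mm wide, 22 mm high, lying on the table beyond the racks. Origin at its middle, underside; its x lies along it. Leave it where it is.
Things that resemble listed ones, but are neither listed nor needed, are in the scene too. What is shaped like the old_nuts but yellow is not meant.

How it is judged (in metres and radians):
At the end, for the whole second after the job is handed in: Each new carton upright (0.1 rad), at rest on the white rack's floor in the bay of its like, behind the old one (centre 45 to 160 mm behind, 35 mm sideways, 0.4 rad of square); old cartons upright within 20 mm, spanner and turnbuckle within 30 mm, of their starts (x of new_washers_center in the frame of old_washers between 0.045 and 0.16 m and y of new_washers_center in the frame of old_washers between -0.035 and 0.035 m and height (world z) of new_washers_center between 0.018 and 0.03 m and angle between each of new_washers_center, old_washers, new_nuts_center, old_nuts, new_bolts_center, old_bolts, new_eyes_center, old_eyes's own z axis and vertical below 0.1 rad and angle between the x axis of new_washers_center and the x axis of old_washers, either way round below 0.4 rad and linear speed of each of new_washers, old_washers, new_nuts, old_nuts, new_bolts, old_bolts, new_eyes, old_eyes below 0.02 m/s and distance of each of old_washers, old_nuts, old_bolts, old_eyes from where it was at the start of the episode below 0.02 m and x of new_nuts_center in the frame of old_nuts between 0.045 and 0.16 m and y of new_nuts_center in the frame of old_nuts between -0.035 and 0.035 m and height (world z) of new_nuts_center between 0.031 and 0.043 m and angle between the x axis of new_nuts_center and the x axis of old_nuts, either way round below 0.4 rad and x of new_bolts_center in the frame of old_bolts between 0.045 and 0.16 m and y of new_bolts_center in the frame of old_bolts between -0.035 and 0.035 m and height (world z) of new_bolts_center between 0.024 and 0.036 m and angle between the x axis of new_bolts_center and the x axis of old_bolts, either way round below 0.4 rad and x of new_eyes_center in the frame of old_eyes between 0.045 and 0.16 m and y of new_eyes_center in the frame of old_eyes between -0.035 and 0.035 m and height (world z) of new_eyes_center between 0.025 and 0.037 m and angle between the x axis of new_eyes_center and the x axis of old_eyes, either way round below 0.4 rad and distance of each of spanner, turnbuckle from where it was at the start of the episode below 0.03 m); the robot touches nothing.
It fails at once if a new carton was tipped far enough to spill (angle between any of new_washers_center, new_nuts_center, new_bolts_center, new_eyes_center's own z axis and vertical above 0.6 rad).
It fails at once if an old carton was shoved (20 mm) or tipped (distance of any of old_washers, old_nuts, old_bolts, old_eyes from where it was at the start of the episode above 0.02 m or angle between any of old_washers, old_nuts, old_bolts, old_eyes's own z axis and vertical above 0.3 rad).
It fails at once if the spanner or the turnbuckle was moved (distance of any of spanner, turnbuckle from where it was at the start of the episode above 0.03 m).
It also fails if it takes over 122 s, if anything falls off the work surface, if the arm or the gripper's body presses on something with over 40 N, if the wrist force passes 120 N, or if a joint passes its speed limit or range.

## Working session

There is one attempt and no reset: what is moved stays moved. The work goes in short steps, Python scripts to look and compute and a tool call to move; the robot and the scene stay as the last step left them, time stands still between calls to the robot, and variables do not carry over. Pictures are saved under pics/ and viewed, and the job is handed in when it is done.

Besides the shell and the picture viewer there is one more tool, called after "Emit:" by a JSON object that holds its "method" and its "body", one argument or row to a line. jog_arm: Moves the arm, as the interface text tells. Its arguments: {"type":"object","properties":{"motion":{"type":"array","items":{"type":"array","items":{"type":"number"}}},"fingers":{"type":"number"},"grip_force":{"type":"number"}},"required":["motion"]}

```bash
mkdir -p pics
cat > h.py <<'E'
import numpy as np, cv2
from bench import ctrl, viewer
def snap(n,f):
    im=viewer.read_camera(n); cv2.imwrite('pics/'+f,im[:,:,::-1]); return im
def ray(n,uv,st=None):
    p=viewer.camera_params(n)
    K=np.array([[p['fx'],0,p['cx']],[0,p['fy'],p['cy']],[0,0,1.]])
    d=cv2.undistortPoints(np.array([[uv]],float),K,np.array(p['dist_coeffs'],float))[0,0]
    if n=='wrist':
        T=np.eye(4);T[:3,:3]=st['tool_rot'];T[:3,3]=st['tool_pos'];W=T@np.array(p['mount'])
    else: W=np.array(p['world_from_camera'])
    return W[:3,3],W[:3,:3]@np.array([d[0],d[1],1.])
def at_z(n,uv,z,st=None):
    o,d=ray(n,uv,st); return o+d*(z-o[2])/d[2]
E
python3 - <<'E'
from h import *
s=ctrl.get_state()
for k,v in s.items(): print(k,np.round(v,3).tolist())
for n in('side','top','wrist'): snap(n,n+'0.png'); p=viewer.camera_params(n); print({k:np.round(v,3).tolist() for k,v in p.items()})
E
```

```text
clock 0.0
joints [61.576, 21.739, 99.393, -0.001, 58.929, -1.906]
qvel [0.032, -0.115, -0.035, 0.008, 0.027, 0.118]
effort [0.001, -76.374, -43.436, 0.065, 0.042, -0.0]
tool_pos [0.312, 0.626, 0.292]
tool_rot [[-0.0, 0.446, 0.895], [-0.001, 0.895, -0.446], [-1.0, -0.001, -0.0]]
contact_force [-0.281, -0.126, -0.238]
moment [0.046, 0.014, 0.02]
opening 1.001
{'fx': 497.742, 'fy': 497.742, 'cx': 319.923, 'cy': 202.7, 'dist_coeffs': [-0.157, 0.0, 0.0, 0.0, 0.0], 'world_from_camera': [[0.718, -0.487, 0.497, -0.073], [-0.696, -0.502, 0.514, -0.63], [-0.001, -0.715, -0.699, 0.884], [0.0, 0.0, 0.0, 1.0]]}
{'fx': 397.082, 'fy': 397.082, 'cx': 320.096, 'cy': 200.479, 'dist_coeffs': [-0.096, 0.0, 0.0, 0.0, 0.0], 'world_from_camera': [[-0.021, -0.998, 0.055, 0.47], [-0.999, 0.019, -0.029, 0.025], [0.028, -0.055, -0.998, 1.145], [0.0, 0.0, 0.0, 1.0]]}
{'fx': 276.984, 'fy': 276.984, 'cx': 323.191, 'cy': 204.919, 'dist_coeffs': [-0.018, 0.0, 0.0, 0.0, 0.0], 'mount': [[-0.001, -0.285, 0.959, -0.093], [1.0, 0.0, 0.001, 0.0], [-0.0, 0.959, 0.285, -0.082], [0.0, 0.0, 0.0, 1.0]]}
```

View pics/top0.png

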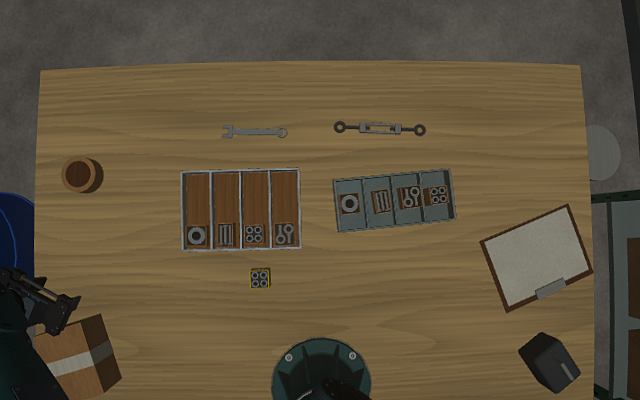

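View pics/side0.png

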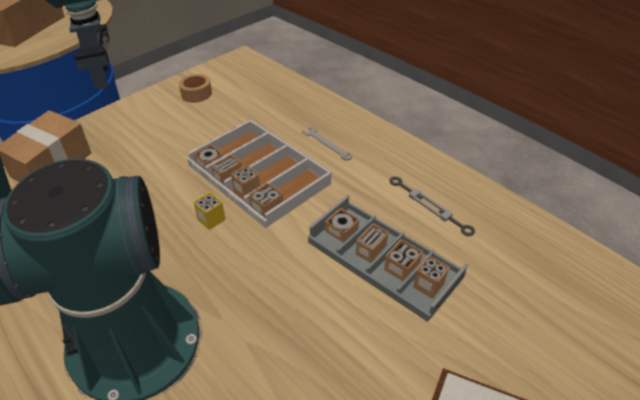

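Run:
```python
from h import *
for c in ('top','side'):
  for q in ['washers','nuts','bolts','eyes']:
    for nm in ('new_%s_center'%q,'old_%s'%q):
      for d in viewer.pinpoint(c,nm)[:4]:
        print(c,nm,np.round(d['uv'],1),round(d['confidence'],2))
```

```text
top new_washers_center [346.6 200.8] 0.84
top old_washers [198.4 233.4] 0.76
top old_washers [229.1 232.7] 0.75
top new_nuts_center [433.2 195.1] 0.56
top old_nuts [256.9 233.3] 0.95
top old_nuts [257.2 271.3] 0.84
top new_bolts_center [381. 199.] 0.76
top old_bolts [223.9 235.6] 0.98
top new_eyes_center [409.1 196.8] 0.64
top new_eyes_center [434.7 193.7] 0.55
top old_eyes [282.2 230.7] 0.81
side new_washers_center [342.1 226. ] 0.73
side old_washers [208.  165.6] 0.82
side new_nuts_center [429.3 278.3] 0.72
side old_nuts [210.7 216. ] 0.72
side old_nuts [248.1 190.8] 0.71
side new_bolts_center [372.4 242.1] 0.75
side new_eyes_center [403.9 261.6] 0.6
side old_eyes [266.  209.6] 0.93
side old_eyes [402.6 260.8] 0.66
```

New cartons in the top picture: washers (350,203), bolts (381,201), eyes (409,197), nuts (437,194). Old cartons, all in the white rack: washers (196,236), bolts (225,235), nuts (254,233), eyes (284,232). The only look-alike is the yellow nut box at (260,278), outside both racks; I exclude it. Next is a close crop to check this.

Run:
```python
import cv2
im=cv2.imread('pics/top0.png')
a=cv2.resize(im[160:260,175:305],None,fx=6,fy=6,interpolation=cv2.INTER_CUBIC);cv2.imwrite('pics/c_w.png',a)
a=cv2.resize(im[160:240,325:465],None,fx=5.7,fy=5.7,interpolation=cv2.INTER_CUBIC);cv2.imwrite('pics/c_g.png',a)
```

```text
(no output)
```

View pics/c_w.png

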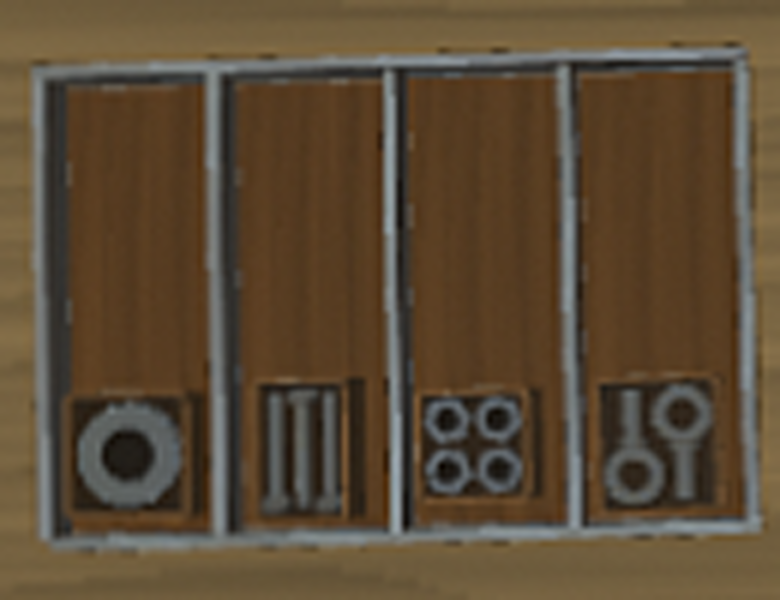

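View pics/c_g.png

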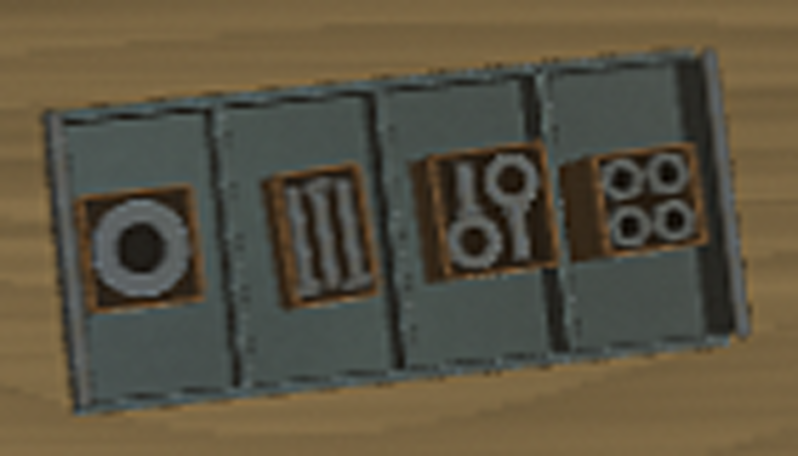

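The crops confirm it: washer, bolts, eyes, nuts from left to right in the grey tray; washer, bolts, nuts, eyes from left to right in the white rack. Next I measure the poses.

Run:
```python
from h import *
def w(u,v,z): return at_z('top',(175+u/6-.5+.5/6,160+v/6-.5+.5/6),z)
def g(u,v,z): return at_z('top',(325+u/5.7-.4,160+v/5.7-.4),z)
def pr(n,p): print(n,np.round(p[:2],4))
A=[w(36,70,.042),w(745,52,.042),w(757,529,.026),w(47,545,.026)]
for p in A: pr('white',p)
for (a,b) in((0,1),(3,2)): d=A[a]-A[b]; print('len',np.linalg.norm(d),'yaw',np.degrees(np.arctan2(-d[0],d[1])))
B=[g(48,114,.05),g(714,52,.05),g(745,335,.05),g(77,408,.05)]
for p in B: pr('grey',p)
for (a,b) in((0,1),(3,2)): d=B[a]-B[b]; print('len',np.linalg.norm(d),'yaw',np.degrees(np.arctan2(-d[0],d[1])))
G={'washers':(.042,[(78,200),(191,187),(205,298),(92,312)]),'bolts':(.054,[(272,180),(360,165),(380,295),(290,307)]),
'eyes':(.056,[(425,155),(545,142),(556,265),(438,280)]),'nuts':(.068,[(595,155),(693,145),(707,243),(608,258)])}
for k,(z,c) in G.items():
  P=np.array([g(u,v,z) for u,v in c]); d=P[0]+P[1]-P[2]-P[3]; e=P[0]+P[3]-P[1]-P[2]
  print('new',k,np.round(P.mean(0)[:2],4),'yaw',np.degrees(np.arctan2(d[1],d[0])),'sz',np.linalg.norm(d)/2,np.linalg.norm(e)/2)
W={'washers':(.042,[(70,398),(184,392),(187,513),(70,515)]),'bolts':(.054,[(258,384),(350,380),(352,510),(260,514)]),
'nuts':(.068,[(420,395),(522,390),(527,497),(424,502)]),'eyes':(.056,[(598,383),(712,380),(717,508),(602,512)])}
for k,(z,c) in W.items():
  P=np.array([w(u,v,z) for u,v in c]); d=P[0]+P[1]-P[2]-P[3]; e=P[0]+P[3]-P[1]-P[2]
  print('old',k,np.round(P.mean(0)[:2],4),'yaw',np.degrees(np.arctan2(d[1],d[0])),'sz',np.linalg.norm(d)/2,np.linalg.norm(e)/2)
```

```text
white [0.6195 0.3826]
white [0.6213 0.051 ]
white [0.3991 0.0497]
white [0.3975 0.3832]
len 0.3316043087927051 yaw 0.31710986978751243
len 0.33345643288997817 yaw 0.2755505905538777
grey [ 0.5869 -0.0437]
grey [ 0.6126 -0.3761]
grey [ 0.4719 -0.3863]
grey [ 0.4439 -0.0545]
len 0.333425204452467 yaw 4.430766265895048
len 0.3329052456877001 yaw 4.826557198945204
new washers [ 0.5205 -0.0885] yaw 5.773157555181258 sz 0.05502171754576099 0.05591798789859547
new bolts [ 0.5243 -0.1772] yaw 6.82134042390056 sz 0.06316394926347228 0.04423315124192369
new eyes [ 0.5355 -0.2589] yaw 3.6827594855449397 sz 0.060837666118542896 0.059562104141633675
new nuts [ 0.5383 -0.3349] yaw 5.670782001702404 sz 0.04923406966539973 0.049602089336688596
old washers [0.4397 0.3399] yaw 0.22527821764798917 sz 0.05494196286574867 0.0540300206136427
old bolts [0.4421 0.2548] yaw 0.23546767037840596 sz 0.05925915439929097 0.04223665312088406
old nuts [0.4416 0.1758] yaw 1.6097074443265749 sz 0.048148843747644596 0.04625376765310273
old eyes [0.4398 0.0937] yaw 1.0329419595029259 sz 0.05845933864698512 0.0521353208091734
```

```bash
cat >> h.py <<'E'
def plan(x,y,z,yaw,s=None):
    s=s or ctrl.get_state(); R=np.array(s['tool_rot']); p=np.array(s['tool_pos'])
    cur=np.degrees(np.arctan2(R[1,1],R[0,1])); d=R.T@(np.array([x,y,z])-p)
    t=-(yaw-cur); t=(t+180)%360-180
    print('t%.1f'%s['clock'],'pos',p.round(4),'yaw %.2f'%cur,'down',R[:,0].round(4),'F',np.round(s['contact_force'],1),'op %.4f'%(s['opening']*.0912),'\n  shift',d.round(4),'turn',round(t,2))
E
python3 -c "
from h import *
plan(.48,-.10,.25,4.6)"
```

```text
t0.9 pos [0.3125 0.6264 0.2923] yaw 63.48 down [ 0.  0. -1.] F [ 0.  -0.   0.2] op 0.0912 
  shift [ 0.0423 -0.5752  0.4742] turn 58.88
```

Emit:
{"method": "jog_arm", "body": {
  "motion": [
    [0.042, -0.575, 0.474, 58.9],
    [0.042, -0.575, 0.474, 58.9],
    [0.042, -0.575, 0.474, 58.9],
    [0.042, -0.575, 0.474, 58.9],
    [0.042, -0.575, 0.474, 58.9],
    [0.042, -0.575, 0.474, 58.9],
    [0.042, -0.575, 0.474, 58.9],
    [0.042, -0.575, 0.474, 58.9],
    [0.042, -0.575, 0.474, 58.9],
    [0.042, -0.575, 0.474, 58.9]
  ],
  "fingers": 0.0912,
  "grip_force": 40
}}

```text
clock: 1.95
tool_pos: [0.4248, 0.1381, 0.2644]
tool_rot: [[0.001, 0.997, 0.08], [0.0, 0.08, -0.997], [-1.0, 0.001, -0.0]]
contact_force: [0.9, 0.3, -0.1]
opening: 1.003
```

```bash
python3 -c "
from h import *
plan(.50,-.17,.25,4.6)"
```

```text
t1.9 pos [0.4248 0.1381 0.2644] yaw 4.60 down [ 9.e-04  2.e-04 -1.e+00] F [ 0.9  0.3 -0.1] op 0.0915 
  shift [0.0144 0.0502 0.3131] turn 0.0
```

Emit:
{"method": "jog_arm", "body": {
  "motion": [
    [0.014, 0.05, 0.313, 0],
    [0.014, 0.05, 0.313, 0],
    [0.014, 0.05, 0.313, 0],
    [0.014, 0.05, 0.313, 0],
    [0.014, 0.05, 0.313, 0],
    [0.014, 0.05, 0.313, 0],
    [0.014, 0.05, 0.313, 0],
    [0.014, 0.05, 0.313, 0],
    [0.014, 0.05, 0.313, 0]
  ]
}}

```text
clock: 2.85
tool_pos: [0.4995, -0.1698, 0.2502]
tool_rot: [[0.0, 0.997, 0.079], [0.001, 0.079, -0.997], [-1.0, 0.001, -0.0]]
contact_force: [-1.0, -0.3, -0.7]
opening: 1.002
```

```bash
python3 -c "
from h import *
plan(.50,-.17,.25,4.6)
import json
s=ctrl.get_state(); snap('wrist','wr1.png')
zc=dict(washers=.024,nuts=.037,bolts=.03,eyes=.031)
for q in zc:
  for d in viewer.pinpoint('wrist','new_%s_center'%q)[:3]: print(q,np.round(d['uv'],1),round(d['confidence'],2),at_z('wrist',d['uv'],zc[q],s).round(4))
"
```

```text
t2.9 pos [ 0.4995 -0.1698  0.2502] yaw 4.55 down [ 5.e-04  5.e-04 -1.e+00] F [-1.  -0.3 -0.7] op 0.0914 
  shift [0.0002 0.0005 0.0003] turn -0.05
nuts [343.7 320.2] 0.84 [ 0.5394 -0.3348  0.037 ]
bolts [350.6 206. ] 0.93 [ 0.5324 -0.1798  0.03  ]
eyes [346.7 267.7] 0.64 [ 0.5361 -0.2606  0.031 ]
```

View pics/wr1.png

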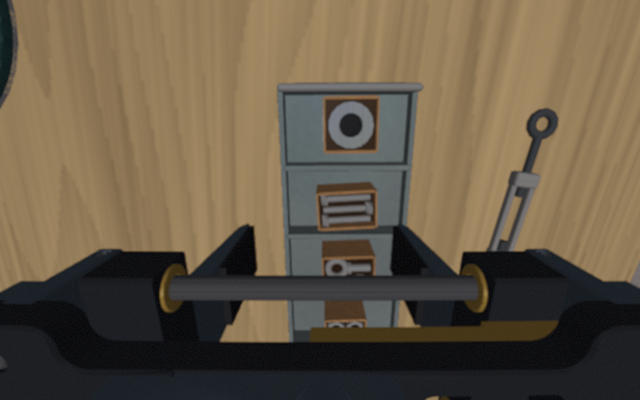

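The wrist view shows washers at (351,125), bolts (347,205), eyes (348,262) and nuts (345,318), in line with the top-camera results. Now the washers.

```bash
python3 -c "
from h import *
s=ctrl.get_state()
print(at_z('wrist',(351,125),.042,s), at_z('wrist',(347,209),.054,s))
plan(.5215,-.089,.19,5); plan(.5215,-.089,.092,5)"
```

```text
[ 0.5218957  -0.08747101  0.042     ] [ 0.52605582 -0.17576412  0.054     ]
t3.1 pos [ 0.4997 -0.169   0.2505] yaw 4.67 down [ 1.e-03  3.e-04 -1.e+00] F [0.4 0.4 0.7] op 0.0910 
  shift [ 0.0605  0.0282 -0.0779] turn -0.33
t3.1 pos [ 0.4997 -0.169   0.2505] yaw 4.67 down [ 1.e-03  3.e-04 -1.e+00] F [0.4 0.4 0.7] op 0.0910 
  shift [ 0.1585  0.0281 -0.0779] turn -0.33
```

Emit:
{"method": "jog_arm", "body": {
  "motion": [
    [0.06, 0.028, -0.078, -0.3],
    [0.06, 0.028, -0.078, -0.3],
    [0.06, 0.028, -0.078, -0.3],
    [0.09, 0.028, -0.079, -0.3],
    [0.11, 0.028, -0.079, -0.3],
    [0.13, 0.028, -0.079, -0.3],
    [0.145, 0.028, -0.079, -0.3],
    [0.158, 0.028, -0.079, -0.3],
    [0.158, 0.028, -0.079, -0.3],
    [0.158, 0.028, -0.079, -0.3]
  ]
}}

```text
clock: 4.1
tool_pos: [0.5215, -0.088, 0.0929]
tool_rot: [[0.001, 0.996, 0.087], [0.0, 0.087, -0.996], [-1.0, 0.001, -0.0]]
contact_force: [0.1, -0.2, 0.1]
opening: 0.999
```

Emit:
{"method": "jog_arm", "body": {
  "motion": [
    [0, 0, 0, 0],
    [0, 0, 0, 0],
    [0, 0, 0, 0],
    [0, 0, 0, 0],
    [0, 0, 0, 0],
    [0, 0, 0, 0]
  ],
  "fingers": 0.04,
  "grip_force": 40
}}

```text
clock: 4.7
tool_pos: [0.5216, -0.088, 0.0931]
tool_rot: [[0.001, 0.996, 0.087], [0.0, 0.087, -0.996], [-1.0, 0.001, -0.0]]
contact_force: [-0.6, 0.2, 6.1]
opening: 0.634
```

```bash
python3 -c "
from h import *
plan(.5215,-.089,.21,5)
s=ctrl.get_state();print(s['qvel'])"
```

```text
t4.7 pos [ 0.5216 -0.088   0.0931] yaw 4.97 down [ 1.3e-03  2.0e-04 -1.0e+00] F [-0.6  0.2  6.1] op 0.0578 
  shift [-1.169e-01 -1.000e-04  1.000e-03] turn -0.03
[-0.07506266 -0.0561514  -0.01648706  0.04889093  0.08502037 -0.09148996]
```

Emit:
{"method": "jog_arm", "body": {
  "motion": [
    [-0.01, 0, 0, 0],
    [-0.03, 0, 0, 0],
    [-0.06, 0, 0, 0],
    [-0.09, 0, 0, 0],
    [-0.11, 0, 0, 0],
    [-0.117, 0, 0, 0],
    [-0.117, 0, 0, 0]
  ]
}}

```text
clock: 5.4
tool_pos: [0.5216, -0.0881, 0.2108]
tool_rot: [[0.003, 0.996, 0.087], [-0.0, 0.087, -0.996], [-1.0, 0.003, 0.0]]
contact_force: [-0.8, -0.0, -5.3]
opening: 0.637
```

```bash
python3 -c "
from h import *
plan(.546,.3395,.21,.3);snap('wrist','wr2.png')"
```

```text
t5.4 pos [ 0.5216 -0.0881  0.2108] yaw 4.97 down [ 2.6e-03 -1.0e-04 -1.0e+00] F [-0.8 -0.  -5.3] op 0.0581 
  shift [ 0.0008  0.0614 -0.4238] turn 4.67
```

View pics/wr2.png

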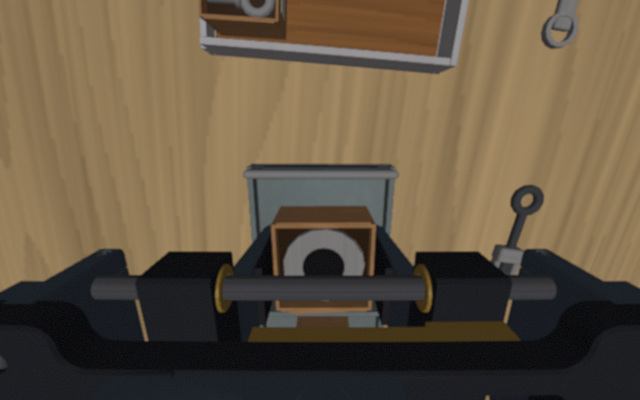

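The carton is held level between the fingers at (323,262). I'll traverse with gentle ramps.

Emit:
{"method": "jog_arm", "body": {
  "motion": [
    [0, 0.003, -0.02, 1],
    [0, 0.009, -0.06, 2],
    [0, 0.016, -0.11, 3],
    [0, 0.023, -0.16, 4.7],
    [0, 0.03, -0.21, 4.7],
    [0, 0.038, -0.26, 4.7],
    [0, 0.045, -0.31, 4.7],
    [0, 0.052, -0.36, 4.7],
    [0, 0.058, -0.4, 4.7],
    [0, 0.061, -0.42, 4.7]
  ]
}}

```text
clock: 6.45
tool_pos: [0.5448, 0.3387, 0.2081]
tool_rot: [[-0.0, 1.0, 0.007], [-0.0, 0.007, -1.0], [-1.0, -0.0, 0.0]]
contact_force: [0.5, -1.0, -3.9]
opening: 0.633
```

```bash
python3 -c "
from h import *
plan(.546,.3395,.095,.3);s=ctrl.get_state();snap('wrist','wr3.png');
for d in viewer.pinpoint('wrist','old_washers')[:3]: print(d['uv'],d['confidence'],at_z('wrist',d['uv'],.006,s))"
```

```text
t6.5 pos [0.5448 0.3387 0.2081] yaw 0.39 down [-4.e-04 -4.e-04 -1.e+00] F [ 0.5 -1.  -3.9] op 0.0577 
  shift [ 0.1131  0.0013 -0.0008] turn 0.09
[229.6, 198.3] 0.72 [0.44071187 0.33949813 0.006     ]
```

View pics/wr3.png

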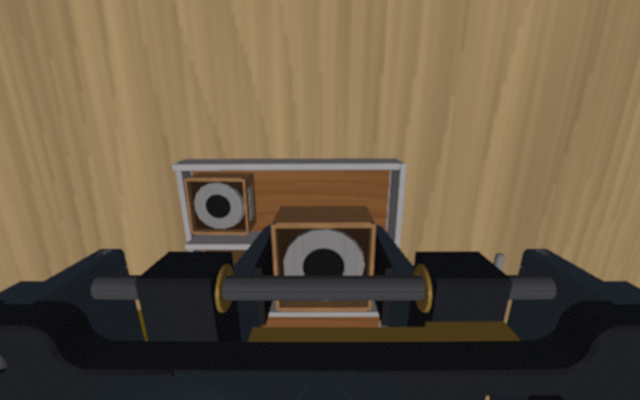

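The old washers at (218,205) locate to (0.4407, 0.3395), the same as before. I'll lower it.

Emit:
{"method": "jog_arm", "body": {
  "motion": [
    [0.02, 0.001, -0.001, 0],
    [0.05, 0.001, -0.001, 0],
    [0.075, 0.001, -0.001, 0],
    [0.09, 0.001, -0.001, 0],
    [0.1, 0.001, -0.001, 0],
    [0.106, 0.001, -0.001, 0],
    [0.111, 0.001, -0.001, 0],
    [0.114, 0.001, -0.001, 0],
    [0.115, 0.001, -0.001, 0],
    [0.115, 0.001, -0.001, 0]
  ]
}}

```text
clock: 7.55
tool_pos: [0.5461, 0.3388, 0.0936]
tool_rot: [[0.0, 1.0, 0.007], [-0.0, 0.007, -1.0], [-1.0, 0.0, 0.0]]
contact_force: [0.4, 0.4, -4.5]
opening: 0.636
```

Emit:
{"method": "jog_arm", "body": {
  "motion": [
    [0, 0, 0, 0],
    [0, 0, 0, 0],
    [0, 0, 0, 0],
    [0, 0, 0, 0],
    [0, 0, 0, 0]
  ],
  "fingers": 0.085
}}

```text
clock: 8.05
tool_pos: [0.5461, 0.3389, 0.0937]
tool_rot: [[0.0, 1.0, 0.007], [-0.0, 0.007, -1.0], [-1.0, 0.0, 0.0]]
contact_force: [0.8, 0.1, -0.7]
opening: 0.93
```

Emit:
{"method": "jog_arm", "body": {
  "motion": [
    [-0.02, 0, 0, 0],
    [-0.05, 0, 0, 0],
    [-0.08, 0, 0, 0],
    [-0.117, 0, 0, 0],
    [-0.117, 0, 0, 0]
  ]
}}

```text
clock: 8.55
tool_pos: [0.5479, 0.34, 0.2156]
tool_rot: [[0.006, 1.0, 0.007], [0.003, 0.007, -1.0], [-1.0, 0.006, -0.003]]
contact_force: [0.8, 0.0, -0.1]
opening: 0.933
```

```bash
python3 -c "
from h import *
plan(.527,-.176,.21,5.5);snap('wrist','wr4.png')"
```

```text
t8.6 pos [0.5479 0.34   0.2156] yaw 0.42 down [ 0.0063  0.0033 -1.    ] F [ 0.8  0.  -0.1] op 0.0851 
  shift [ 0.0038 -0.0247  0.5158] turn -5.08
```

View pics/wr4.png

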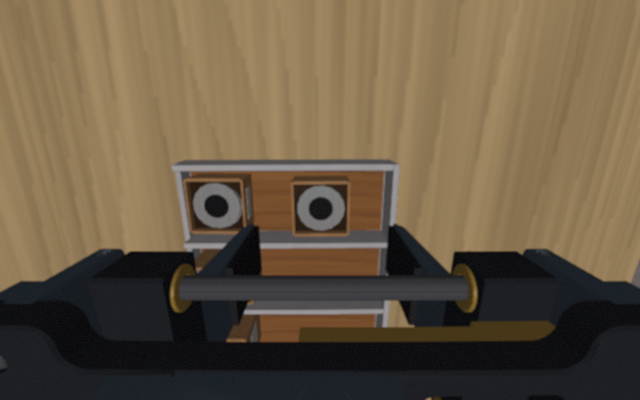

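The washers stand square behind the old ones, at (321,207). Bolts next.

Emit:
{"method": "jog_arm", "body": {
  "motion": [
    [0.004, -0.025, 0.516, -5],
    [0.004, -0.025, 0.516, -5],
    [0.004, -0.025, 0.516, -5],
    [0.004, -0.025, 0.516, -5],
    [0.004, -0.025, 0.516, -5],
    [0.004, -0.025, 0.516, -5],
    [0.004, -0.025, 0.516, -5],
    [0.004, -0.025, 0.516, -5],
    [0.004, -0.025, 0.516, -5],
    [0.004, -0.025, 0.516, -5]
  ],
  "fingers": 0.0912
}}

```text
clock: 9.6
tool_pos: [0.5255, -0.1626, 0.2071]
tool_rot: [[0.003, 0.996, 0.094], [0.002, 0.094, -0.996], [-1.0, 0.003, -0.002]]
contact_force: [1.0, 0.4, -0.2]
opening: 1.002
```

Emit:
{"method": "jog_arm", "body": {
  "motion": [
    [0, 0, 0.017, 0],
    [0, 0, 0.017, 0],
    [0, 0, 0.017, 0]
  ]
}}

```text
clock: 9.9
tool_pos: [0.5265, -0.1792, 0.2061]
tool_rot: [[0.001, 0.996, 0.093], [0.003, 0.093, -0.996], [-1.0, 0.002, -0.003]]
contact_force: [0.4, 0.8, 0.6]
opening: 1.0
```

```bash
python3 -c "
from h import *
plan(.527,-.176,.096,5.5);snap('wrist','wr5.png')"
```

```text
t9.9 pos [ 0.5265 -0.1792  0.2061] yaw 5.36 down [ 0.0012  0.0031 -1.    ] F [0.4 0.8 0.6] op 0.0912 
  shift [ 0.1101  0.0006 -0.0028] turn -0.14
```

View pics/wr5.png

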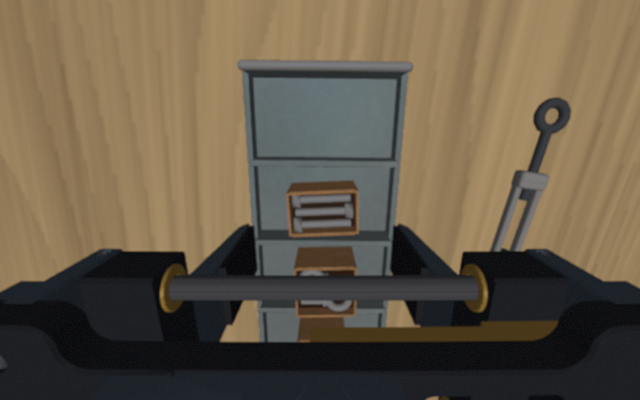

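The bolts at (323,212) sit centred between the fingers. I'll descend.

Emit:
{"method": "jog_arm", "body": {
  "motion": [
    [0.03, 0, -0.003, 0],
    [0.06, 0, -0.003, 0],
    [0.08, 0, -0.003, 0],
    [0.095, 0, -0.003, 0],
    [0.105, 0, -0.003, 0],
    [0.11, 0, -0.003, 0],
    [0.11, 0, -0.003, 0]
  ]
}}

```text
clock: 10.65
tool_pos: [0.5266, -0.1751, 0.0962]
tool_rot: [[0.001, 0.995, 0.095], [0.003, 0.095, -0.995], [-1.0, 0.002, -0.003]]
contact_force: [0.1, -0.3, -0.4]
opening: 0.999
```

Emit:
{"method": "jog_arm", "body": {
  "motion": [
    [0, 0, 0, 0],
    [0, 0, 0, 0],
    [0, 0, 0, 0],
    [0, 0, 0, 0],
    [0, 0, 0, 0],
    [0, 0, 0, 0]
  ],
  "fingers": 0.045
}}

```text
clock: 11.25
tool_pos: [0.5267, -0.1751, 0.0966]
tool_rot: [[0.001, 0.995, 0.095], [0.003, 0.095, -0.995], [-1.0, 0.002, -0.003]]
contact_force: [-3.1, -0.0, 6.8]
opening: 0.727
```

Emit:
{"method": "jog_arm", "body": {
  "motion": [
    [-0.01, 0, 0, 0],
    [-0.03, 0, 0, 0],
    [-0.06, 0, 0, 0],
    [-0.09, 0, 0, 0],
    [-0.11, 0, 0, 0],
    [-0.117, 0, 0, 0],
    [-0.117, 0, 0, 0]
  ]
}}

```text
clock: 11.95
tool_pos: [0.5267, -0.1756, 0.2144]
tool_rot: [[0.003, 0.995, 0.095], [0.003, 0.095, -0.995], [-1.0, 0.003, -0.002]]
contact_force: [0.3, -0.1, -4.7]
opening: 0.727
```

```bash
python3 -c "
from h import *
plan(.546,.256,.21,.3)"
```

```text
t11.9 pos [ 0.5267 -0.1756  0.2144] yaw 5.44 down [ 0.0028  0.0025 -1.    ] F [ 0.3 -0.1 -4.7] op 0.0663 
  shift [ 0.0056  0.0601 -0.4278] turn 5.14
```

Emit:
{"method": "jog_arm", "body": {
  "motion": [
    [0, 0.003, -0.02, 1],
    [0, 0.009, -0.06, 2],
    [0, 0.016, -0.11, 3],
    [0, 0.023, -0.16, 4],
    [0, 0.03, -0.21, 5.1],
    [0, 0.038, -0.26, 5.1],
    [0, 0.045, -0.31, 5.1],
    [0, 0.052, -0.36, 5.1],
    [0.003, 0.058, -0.4, 5.1],
    [0.005, 0.06, -0.428, 5.1]
  ]
}}

```text
clock: 12.95
tool_pos: [0.5452, 0.2588, 0.2089]
tool_rot: [[0.001, 1.0, 0.007], [0.002, 0.007, -1.0], [-1.0, 0.001, -0.002]]
contact_force: [0.5, 0.3, -4.1]
opening: 0.723
```

```bash
python3 -c "
from h import *
plan(.546,.256,.0966,.3);s=ctrl.get_state();snap('wrist','wr6.png')
for d in viewer.pinpoint('wrist','old_bolts')[:3]: print(d['uv'],d['confidence'],at_z('wrist',d['uv'],.006,s))"
```

```text
t12.9 pos [0.5452 0.2588 0.2089] yaw 0.42 down [ 0.0013  0.0021 -1.    ] F [ 0.5  0.3 -4.1] op 0.0660 
  shift [0.1123 0.0007 0.003 ] turn 0.12
[228.6, 200.7] 0.83 [0.43989297 0.25708515 0.006     ]
```

View pics/wr6.png

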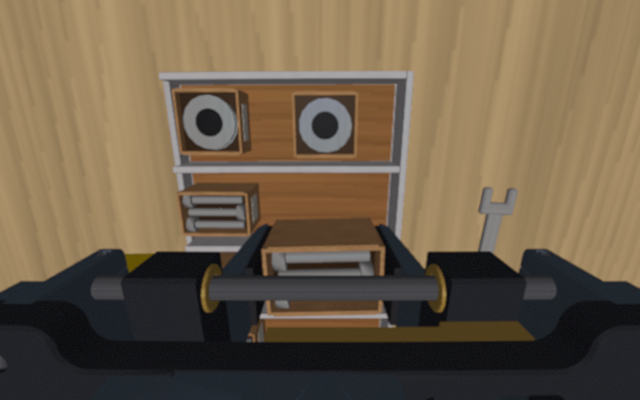

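The washers stand well at (325,125), and the old bolts at (217,212) are where expected. I'll lower the new bolts.

Emit:
{"method": "jog_arm", "body": {
  "motion": [
    [0.02, 0.001, 0.002, 0],
    [0.05, 0.001, 0.002, 0],
    [0.075, 0.001, 0.002, 0],
    [0.09, 0.001, 0.002, 0],
    [0.1, 0.001, 0.002, 0],
    [0.106, 0.001, 0.002, 0],
    [0.11, 0.001, 0.002, 0],
    [0.112, 0.001, 0.002, 0],
    [0.112, 0.001, 0.002, 0]
  ]
}}

```text
clock: 13.95
tool_pos: [0.5463, 0.2573, 0.0971]
tool_rot: [[0.002, 1.0, 0.009], [0.002, 0.009, -1.0], [-1.0, 0.002, -0.002]]
contact_force: [0.3, -0.9, -3.4]
opening: 0.731
```

Emit:
{"method": "jog_arm", "body": {
  "motion": [
    [0, 0, 0, 0],
    [0, 0, 0, 0],
    [0, 0, 0, 0],
    [0, 0, 0, 0],
    [0, 0, 0, 0]
  ],
  "fingers": 0.086
}}

```text
clock: 14.45
tool_pos: [0.5464, 0.2573, 0.0972]
tool_rot: [[0.002, 1.0, 0.009], [0.002, 0.009, -1.0], [-1.0, 0.002, -0.002]]
contact_force: [1.6, 0.8, 0.2]
opening: 0.944
```

Emit:
{"method": "jog_arm", "body": {
  "motion": [
    [-0.02, 0, 0, 0],
    [-0.05, 0, 0, 0],
    [-0.08, 0, 0, 0],
    [-0.117, 0, 0, 0],
    [-0.117, 0, 0, 0]
  ]
}}

```text
clock: 14.95
tool_pos: [0.5481, 0.2579, 0.2189]
tool_rot: [[0.008, 1.0, 0.009], [0.005, 0.009, -1.0], [-1.0, 0.008, -0.005]]
contact_force: [0.5, 0.2, -0.5]
opening: 0.939
```

```bash
python3 -c "
from h import *
plan(.536,-.258,.22,4.5);snap('wrist','wr7.png')"
```

```text
t14.9 pos [0.5481 0.2579 0.2189] yaw 0.51 down [ 0.008  0.005 -1.   ] F [ 0.5  0.2 -0.5] op 0.0857 
  shift [-0.0038 -0.0167  0.5158] turn -3.99
```

View pics/wr7.png

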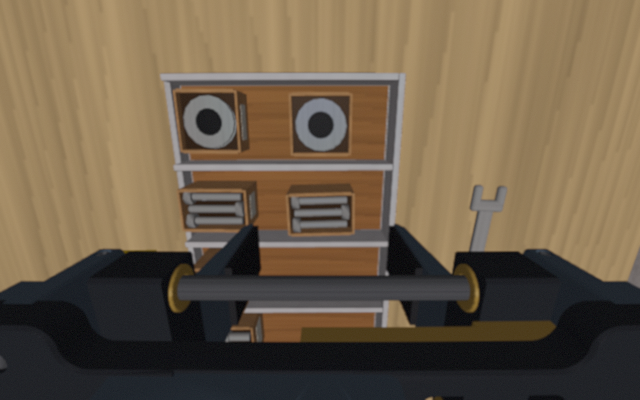

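The bolts stand at (321,212), square. Eye bolts next.

Emit:
{"method": "jog_arm", "body": {
  "motion": [
    [-0.004, -0.017, 0.516, -4],
    [-0.004, -0.017, 0.516, -4],
    [-0.004, -0.017, 0.516, -4],
    [-0.004, -0.017, 0.516, -4],
    [-0.004, -0.017, 0.516, -4],
    [-0.004, -0.017, 0.516, -4],
    [-0.004, -0.017, 0.516, -4],
    [-0.004, -0.017, 0.516, -4],
    [-0.004, -0.017, 0.516, -4],
    [-0.004, -0.017, 0.516, -4]
  ],
  "fingers": 0.0912
}}

```text
clock: 16.0
tool_pos: [0.5342, -0.2447, 0.2171]
tool_rot: [[0.004, 0.997, 0.078], [0.005, 0.078, -0.997], [-1.0, 0.005, -0.004]]
contact_force: [1.3, 0.5, 0.7]
opening: 0.997
```

Emit:
{"method": "jog_arm", "body": {
  "motion": [
    [0, 0, 0.015, 0],
    [0, 0, 0.015, 0],
    [0, 0, 0.015, 0]
  ]
}}

```text
clock: 16.3
tool_pos: [0.5349, -0.2589, 0.216]
tool_rot: [[0.003, 0.997, 0.078], [0.006, 0.078, -0.997], [-1.0, 0.003, -0.006]]
contact_force: [0.7, 0.8, 0.6]
opening: 0.999
```

```bash
python3 -c "
from h import *
plan(.536,-.258,.097,4.5);snap('wrist','wr8.png')"
```

```text
t16.3 pos [ 0.5349 -0.2589  0.216 ] yaw 4.47 down [ 0.0029  0.0058 -1.    ] F [0.7 0.8 0.6] op 0.0911 
  shift [ 0.119   0.0008 -0.0002] turn -0.03
```

View pics/wr8.png

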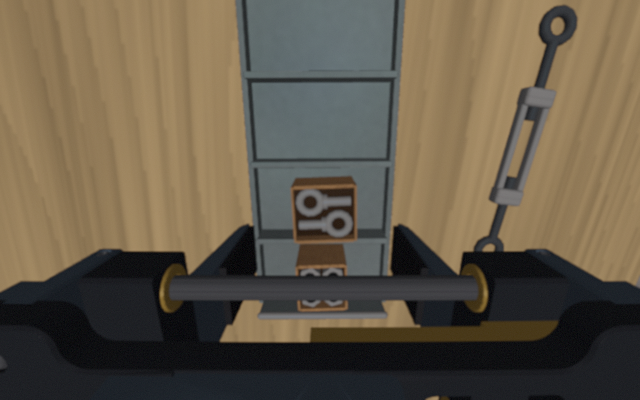

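The eyes at (325,212) are centred between the fingers. I'll descend.

Emit:
{"method": "jog_arm", "body": {
  "motion": [
    [0.03, 0.001, 0, 0],
    [0.06, 0.001, 0, 0],
    [0.085, 0.001, 0, 0],
    [0.102, 0.001, 0, 0],
    [0.113, 0.001, 0, 0],
    [0.119, 0.001, 0, 0],
    [0.119, 0.001, 0, 0]
  ]
}}

```text
clock: 17.05
tool_pos: [0.5365, -0.2574, 0.0971]
tool_rot: [[0.003, 0.997, 0.079], [0.006, 0.079, -0.997], [-1.0, 0.003, -0.006]]
contact_force: [-0.2, -0.4, 0.4]
opening: 0.997
```

Emit:
{"method": "jog_arm", "body": {
  "motion": [
    [0, 0, 0, 0],
    [0, 0, 0, 0],
    [0, 0, 0, 0],
    [0, 0, 0, 0],
    [0, 0, 0, 0],
    [0, 0, 0, 0]
  ],
  "fingers": 0.045
}}

```text
clock: 17.65
tool_pos: [0.5366, -0.2575, 0.0975]
tool_rot: [[0.003, 0.997, 0.079], [0.006, 0.079, -0.997], [-1.0, 0.003, -0.005]]
contact_force: [-1.3, 0.5, 5.7]
opening: 0.687
```

Emit:
{"method": "jog_arm", "body": {
  "motion": [
    [-0.01, 0, 0, 0],
    [-0.03, 0, 0, 0],
    [-0.06, 0, 0, 0],
    [-0.09, 0, 0, 0],
    [-0.115, 0, 0, 0],
    [-0.125, 0, 0, 0],
    [-0.125, 0, 0, 0]
  ]
}}

```text
clock: 18.35
tool_pos: [0.5365, -0.2584, 0.2237]
tool_rot: [[0.005, 0.997, 0.079], [0.005, 0.079, -0.997], [-1.0, 0.005, -0.004]]
contact_force: [0.1, -0.6, -4.8]
opening: 0.683
```

```bash
python3 -c "
from h import *
plan(.546,.0935,.215,.6)"
```

```text
t18.4 pos [ 0.5365 -0.2584  0.2237] yaw 4.55 down [ 0.0048  0.0047 -1.    ] F [ 0.1 -0.6 -4.8] op 0.0623 
  shift [ 0.0104  0.0373 -0.35  ] turn 3.95
```

Emit:
{"method": "jog_arm", "body": {
  "motion": [
    [0, 0.002, -0.02, 1],
    [0, 0.006, -0.06, 2],
    [0.003, 0.011, -0.1, 3],
    [0.005, 0.016, -0.15, 4],
    [0.007, 0.022, -0.2, 4],
    [0.009, 0.027, -0.25, 4],
    [0.01, 0.032, -0.3, 4],
    [0.01, 0.036, -0.335, 4],
    [0.01, 0.037, -0.35, 4],
    [0.01, 0.037, -0.35, 4]
  ]
}}

```text
clock: 19.35
tool_pos: [0.545, 0.0949, 0.2141]
tool_rot: [[0.003, 1.0, 0.012], [0.004, 0.012, -1.0], [-1.0, 0.003, -0.004]]
contact_force: [-0.4, 0.1, -4.8]
opening: 0.685
```

```bash
python3 -c "
from h import *
plan(.546,.0935,.0975,.6);s=ctrl.get_state();snap('wrist','wr9.png')
for d in viewer.pinpoint('wrist','old_eyes')[:3]: print(d['uv'],d['confidence'],at_z('wrist',d['uv'],.006,s))"
```

```text
t19.4 pos [0.545  0.0949 0.2141] yaw 0.68 down [ 0.0029  0.0045 -1.    ] F [-0.4  0.1 -4.8] op 0.0625 
  shift [0.1166 0.0006 0.002 ] turn 0.08
[228.4, 200.5] 0.95 [0.43813679 0.0920716  0.006     ]
[320.3, 260.5] 0.23 [0.54251838 0.01835067 0.006     ]
```

View pics/wr9.png

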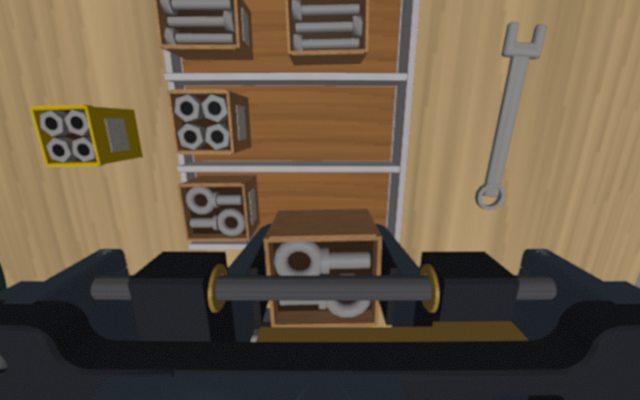

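The old eyes at (215,212) are in the last bay and match what is held. I'll lower it.

Emit:
{"method": "jog_arm", "body": {
  "motion": [
    [0.02, 0, 0.002, 0],
    [0.05, 0, 0.002, 0],
    [0.075, 0, 0.002, 0],
    [0.092, 0, 0.002, 0],
    [0.104, 0, 0.002, 0],
    [0.11, 0, 0.002, 0],
    [0.114, 0, 0.002, 0],
    [0.1165, 0, 0.002, 0],
    [0.1165, 0, 0.002, 0]
  ]
}}

```text
clock: 20.35
tool_pos: [0.5459, 0.0914, 0.0982]
tool_rot: [[0.004, 1.0, 0.01], [0.004, 0.01, -1.0], [-1.0, 0.004, -0.004]]
contact_force: [-0.0, -0.3, -4.4]
opening: 0.683
```

Emit:
{"method": "jog_arm", "body": {
  "motion": [
    [0, 0, 0, 0],
    [0, 0, 0, 0],
    [0, 0, 0, 0],
    [0, 0, 0, 0],
    [0, 0, 0, 0]
  ],
  "fingers": 0.085
}}

```text
clock: 20.85
tool_pos: [0.546, 0.0915, 0.0984]
tool_rot: [[0.004, 1.0, 0.01], [0.004, 0.01, -1.0], [-1.0, 0.004, -0.004]]
contact_force: [-0.5, 0.2, -0.0]
opening: 0.935
```

Emit:
{"method": "jog_arm", "body": {
  "motion": [
    [-0.02, 0, 0, 0],
    [-0.05, 0, 0, 0],
    [-0.08, 0, 0, 0],
    [-0.117, 0, 0, 0],
    [-0.117, 0, 0, 0]
  ]
}}

```text
clock: 21.35
tool_pos: [0.5475, 0.0912, 0.2198]
tool_rot: [[0.011, 1.0, 0.01], [0.005, 0.01, -1.0], [-1.0, 0.011, -0.005]]
contact_force: [0.3, 0.2, -0.2]
opening: 0.93
```

```bash
python3 -c "
from h import *
plan(.539,-.335,.23,5);snap('wrist','wr10.png')"
```

```text
t21.4 pos [0.5475 0.0912 0.2198] yaw 0.57 down [ 0.0107  0.0052 -0.9999] F [ 0.3  0.2 -0.2] op 0.0848 
  shift [-0.0125 -0.0127  0.4261] turn -4.43
```

View pics/wr10.png

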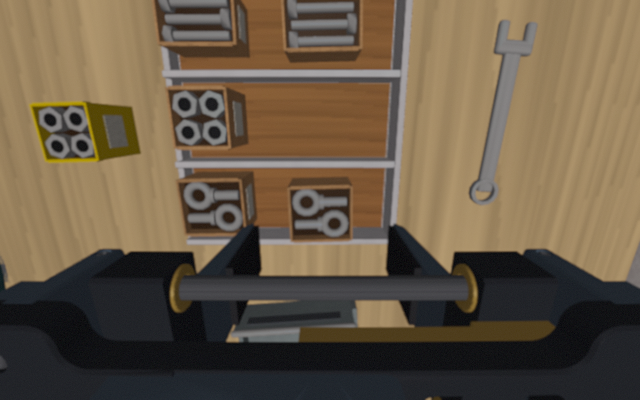

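The eyes are placed at (322,212), square in the bay. Nuts last.

Emit:
{"method": "jog_arm", "body": {
  "motion": [
    [-0.012, -0.013, 0.426, -4.4],
    [-0.012, -0.013, 0.426, -4.4],
    [-0.012, -0.013, 0.426, -4.4],
    [-0.012, -0.013, 0.426, -4.4],
    [-0.012, -0.013, 0.426, -4.4],
    [-0.012, -0.013, 0.426, -4.4],
    [-0.012, -0.013, 0.426, -4.4],
    [-0.012, -0.013, 0.426, -4.4],
    [-0.012, -0.013, 0.426, -4.4],
    [-0.012, -0.013, 0.426, -4.4]
  ],
  "fingers": 0.0912
}}

```text
clock: 22.4
tool_pos: [0.5371, -0.338, 0.2261]
tool_rot: [[0.008, 0.996, 0.084], [0.005, 0.084, -0.996], [-1.0, 0.008, -0.004]]
contact_force: [-0.6, 0.1, -0.1]
opening: 0.999
```

```bash
python3 -c "
from h import *
plan(.539,-.335,.105,5);snap('wrist','wr11.png')"
```

```text
t22.4 pos [ 0.5371 -0.338   0.2261] yaw 4.80 down [ 0.0077  0.0051 -1.    ] F [-0.6  0.1 -0.1] op 0.0911 
  shift [ 0.1212  0.0011 -0.0023] turn -0.2
```

View pics/wr11.png

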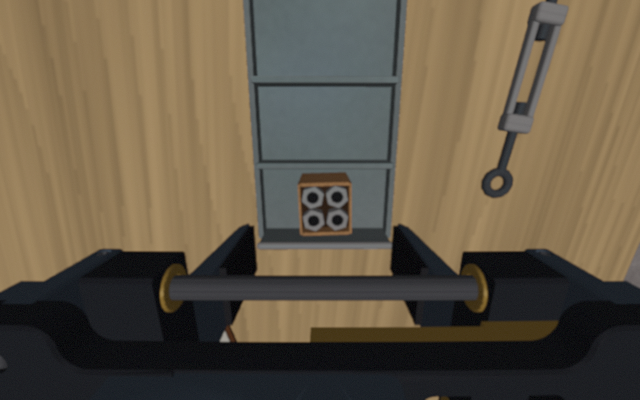

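The nuts at (325,207) are centred. I'll descend.

Emit:
{"method": "jog_arm", "body": {
  "motion": [
    [0.03, 0.001, -0.002, 0],
    [0.06, 0.001, -0.002, 0],
    [0.085, 0.001, -0.002, 0],
    [0.104, 0.001, -0.002, 0],
    [0.115, 0.001, -0.002, 0],
    [0.121, 0.001, -0.002, 0],
    [0.121, 0.001, -0.002, 0]
  ]
}}

```text
clock: 23.15
tool_pos: [0.5386, -0.3328, 0.1045]
tool_rot: [[0.006, 0.996, 0.085], [0.006, 0.085, -0.996], [-1.0, 0.007, -0.006]]
contact_force: [-0.5, -0.7, 0.3]
opening: 0.999
```

Emit:
{"method": "jog_arm", "body": {
  "motion": [
    [0, 0, 0, 0],
    [0, 0, 0, 0],
    [0, 0, 0, 0],
    [0, 0, 0, 0],
    [0, 0, 0, 0],
    [0, 0, 0, 0],
    [0, 0, 0, 0]
  ],
  "fingers": 0.035
}}

```text
clock: 23.85
tool_pos: [0.5387, -0.3329, 0.1047]
tool_rot: [[0.006, 0.996, 0.085], [0.006, 0.085, -0.996], [-1.0, 0.007, -0.006]]
contact_force: [0.1, -0.0, 2.7]
opening: 0.547
```

Emit:
{"method": "jog_arm", "body": {
  "motion": [
    [-0.01, 0, 0, 0],
    [-0.03, 0, 0, 0],
    [-0.06, 0, 0, 0],
    [-0.09, 0, 0, 0],
    [-0.115, 0, 0, 0],
    [-0.125, 0, 0, 0],
    [-0.125, 0, 0, 0]
  ]
}}

```text
clock: 24.55
tool_pos: [0.5382, -0.3339, 0.2309]
tool_rot: [[0.008, 0.996, 0.085], [0.005, 0.085, -0.996], [-1.0, 0.009, -0.004]]
contact_force: [-0.0, -0.9, -3.8]
opening: 0.547
```

```bash
python3 -c "
from h import *
plan(.546,.1755,.225,.8)"
```

```text
t24.6 pos [ 0.5382 -0.3339  0.2309] yaw 4.87 down [ 0.0082  0.005  -1.    ] F [-0.  -0.9 -3.8] op 0.0499 
  shift [ 0.0085  0.051  -0.5069] turn 4.07
```

Emit:
{"method": "jog_arm", "body": {
  "motion": [
    [0, 0.002, -0.02, 1],
    [0, 0.006, -0.06, 2],
    [0, 0.011, -0.11, 3],
    [0, 0.016, -0.16, 4],
    [0.003, 0.021, -0.21, 4],
    [0.005, 0.026, -0.26, 4],
    [0.006, 0.031, -0.31, 4],
    [0.007, 0.036, -0.36, 4],
    [0.008, 0.041, -0.41, 4],
    [0.008, 0.046, -0.46, 4]
  ]
}}

```text
clock: 25.55
tool_pos: [0.5438, 0.1281, 0.2237]
tool_rot: [[0.006, 1.0, 0.015], [0.005, 0.015, -1.0], [-1.0, 0.006, -0.004]]
contact_force: [1.2, -0.4, -3.4]
opening: 0.551
```

Emit:
{"method": "jog_arm", "body": {
  "motion": [
    [0, 0.003, -0.025, 0],
    [0, 0.005, -0.04, 0],
    [0, 0.005, -0.04, 0],
    [0, 0.005, -0.04, 0]
  ]
}}

```text
clock: 25.95
tool_pos: [0.5479, 0.1674, 0.2231]
tool_rot: [[0.005, 1.0, 0.015], [0.004, 0.015, -1.0], [-1.0, 0.005, -0.004]]
contact_force: [-0.2, -0.2, -3.3]
opening: 0.551
```

```bash
python3 -c "
from h import *
plan(.546,.1755,.105,.8);s=ctrl.get_state();snap('wrist','wr12.png')
for d in viewer.pinpoint('wrist','old_nuts')[:3]: print(d['uv'],d['confidence'],at_z('wrist',d['uv'],.006,s))"
```

```text
t25.9 pos [0.5479 0.1674 0.2231] yaw 0.87 down [ 0.0046  0.0041 -1.    ] F [-0.2 -0.2 -3.3] op 0.0502 
  shift [ 0.1181 -0.0023 -0.0076] turn 0.07
[233.2, 189.1] 0.75 [0.4449372  0.17533591 0.006     ]
[129.3, 198.1] 0.68 [0.32266106 0.16298176 0.006     ]
```

View pics/wr12.png

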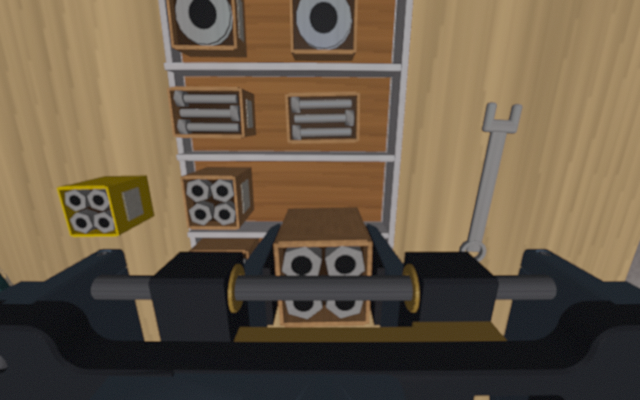

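Emit:
{"method": "jog_arm", "body": {
  "motion": [
    [0.01, -0.001, -0.007, 0],
    [0.03, -0.001, -0.007, 0],
    [0.06, -0.001, -0.0075, 0],
    [0.08, -0.001, -0.0075, 0],
    [0.096, -0.001, -0.0075, 0],
    [0.106, -0.001, -0.0075, 0],
    [0.112, -0.001, -0.0075, 0],
    [0.116, -0.001, -0.0075, 0],
    [0.118, -0.001, -0.0075, 0],
    [0.118, -0.001, -0.0075, 0]
  ]
}}

```text
clock: 27.05
tool_pos: [0.5478, 0.175, 0.1058]
tool_rot: [[0.006, 1.0, 0.014], [0.004, 0.014, -1.0], [-1.0, 0.006, -0.004]]
contact_force: [-0.2, -0.3, -3.8]
opening: 0.554
```

Emit:
{"method": "jog_arm", "body": {
  "motion": [
    [0, 0, 0, 0],
    [0, 0, 0, 0],
    [0, 0, 0, 0],
    [0, 0, 0, 0],
    [0, 0, 0, 0]
  ],
  "fingers": 0.08
}}

```text
clock: 27.55
tool_pos: [0.5479, 0.175, 0.106]
tool_rot: [[0.006, 1.0, 0.014], [0.004, 0.014, -1.0], [-1.0, 0.006, -0.004]]
contact_force: [0.0, 0.4, -0.1]
opening: 0.876
```

Emit:
{"method": "jog_arm", "body": {
  "motion": [
    [-0.02, 0, 0, 0],
    [-0.05, 0, 0, 0],
    [-0.08, 0, 0, 0],
    [-0.125, 0, 0, 0],
    [-0.15, 0, 0, 0],
    [-0.15, 0, 0, 0]
  ]
}}

```text
clock: 28.15
tool_pos: [0.5485, 0.1748, 0.2598]
tool_rot: [[0.012, 1.0, 0.014], [0.006, 0.014, -1.0], [-1.0, 0.012, -0.006]]
contact_force: [1.1, 0.3, -1.0]
opening: 0.877
```

Emit:
{"method": "jog_arm", "body": {
  "motion": [
    [0, -0.05, 0.05, 0],
    [0, -0.05, 0.1, 0],
    [0, -0.05, 0.15, 0],
    [0, -0.05, 0.2, 0],
    [0, -0.05, 0.25, 0],
    [0, -0.05, 0.3, 0],
    [0, -0.05, 0.35, 0],
    [0, -0.05, 0.4, 0],
    [0, -0.05, 0.45, 0],
    [0, -0.05, 0.45, 0]
  ]
}}

```text
clock: 29.15
tool_pos: [0.5044, -0.2796, 0.2557]
tool_rot: [[0.011, 1.0, 0.011], [0.006, 0.011, -1.0], [-1.0, 0.011, -0.006]]
contact_force: [0.5, 0.2, 0.1]
opening: 0.879
```

Run:
```python
from h import *
import cv2
im=snap('top','top9.png'); snap('side','side9.png')
cv2.imwrite('pics/c9.png',cv2.resize(im[160:260,175:305,::-1],None,fx=6,fy=6,interpolation=cv2.INTER_CUBIC))
zc=dict(washers=.024,nuts=.037,bolts=.03,eyes=.031)
viewer.read_camera('top')
for q in zc:
  for nm,z in (('new_%s_center'%q,zc[q]),('old_'+q,.006)):
    for d in viewer.pinpoint('top',nm)[:2]: print(nm,np.round(d['uv']),round(d['confidence'],2),at_z('top',d['uv'],z).round(3))
```

```text
new_washers_center [200. 194.] 0.65 [0.556 0.334 0.024]
old_washers [200. 237.] 0.77 [0.434 0.338 0.006]
new_nuts_center [252. 193.] 0.56 [0.555 0.182 0.037]
new_nuts_center [225. 196.] 0.23 [0.548 0.258 0.037]
old_nuts [257. 273.] 0.92 [0.329 0.176 0.006]
old_nuts [255. 230.] 0.66 [0.452 0.179 0.006]
new_bolts_center [228. 197.] 0.84 [0.547 0.253 0.03 ]
old_bolts [228. 235.] 0.94 [0.437 0.258 0.006]
new_eyes_center [286. 198.] 0.87 [0.54  0.09  0.031]
old_eyes [284. 231.] 0.8 [0.446 0.097 0.006]
```

View pics/c9.png

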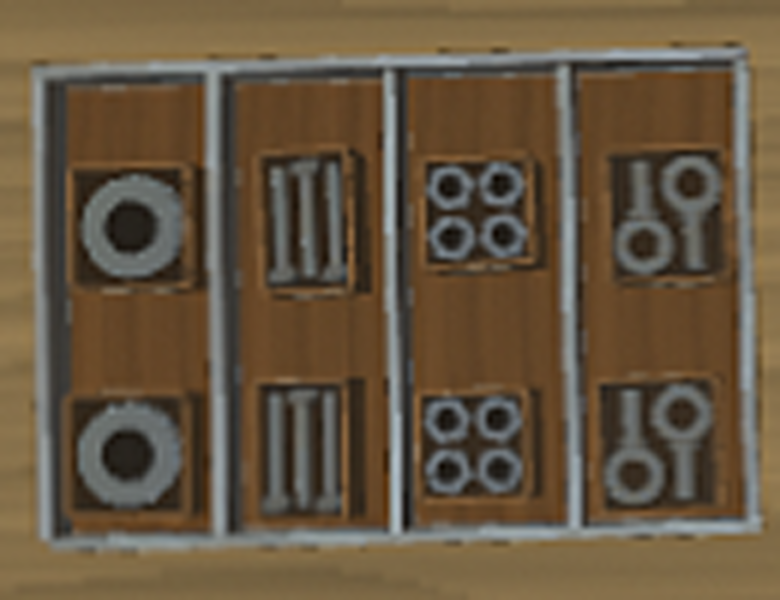

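View pics/side9.png

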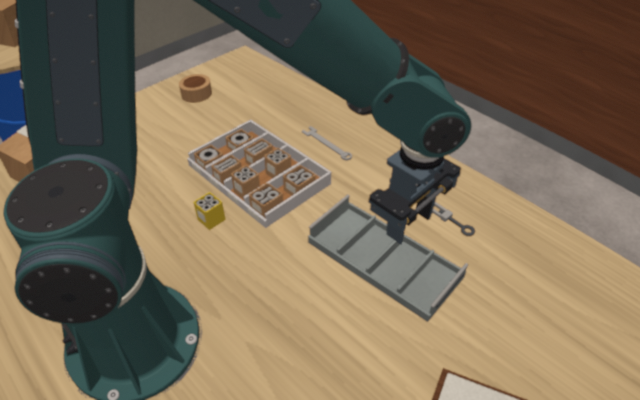

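View pics/top9.png

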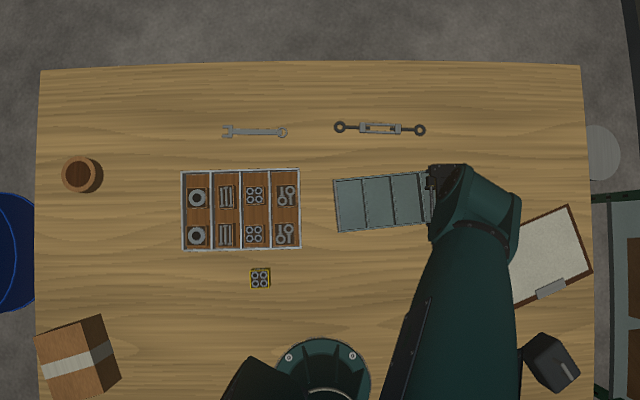

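All four new cartons stand square behind their likes, with crop rows near 225 (new) against 450 (old). The old cartons, spanner (255,132) and turnbuckle (380,128) show at the same pixels as at the start. The arm is clear of everything, so I'll hand in.

```bash
python3 -c "
from h import *
plan(.5,-.28,.25,0);print(ctrl.close_job())"
```

```text
t29.7 pos [ 0.505  -0.2752  0.2567] yaw 0.86 down [ 0.0118  0.006  -0.9999] F [ 0.4  0.  -0. ] op 0.0794 
  shift [ 0.0066 -0.0051  0.0048] turn 0.86
the job is handed in; nothing more can be done
None
```

I moved the washers, bolts, eye bolts and nuts one at a time from the grey tray into their bays in the white rack and handed the job in at about 30 s. Each carton was released about 104 mm behind the old one.

- **Final views:** the top and side pictures show all eight cartons upright and square. The old cartons, the spanner and the turnbuckle look unmoved from the first picture, and the arm was clear of everything.
- **Disagreement:** the network's last readings in the top picture were up to about 15 mm off what the pictures and release poses show. They put the new cartons 94–122 mm behind the old ones, still inside the 45–160 mm limit. For old nuts, the network's best match was the yellow look-alike; I ignored it.

No check failed, and wrist force readings between moves stayed below 8 N.

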